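# Turn a fossil slab over with the spatula

### The arm

A 6-joint arm with a two-finger parallel gripper is mounted at the origin on the work surface. World frame = base frame: x ahead of the robot, y to its left, z up, the work surface at z = 0. Lengths are in m, angles in rad, forces in N, time in s.
With the tool pointing down it reaches from about 0.35 to 0.975 m from the base axis. Payload 7.1 kg.
Tool frame: the origin (TCP) lies at the very end of the fingers, on their centre line; the grasp point (between the pads) lies 19 mm behind it; z points along the fingers, y is the line along which they close (so a half turn about z gives the same grasp; the last joint's range is limited). The gripper opens to 88 mm and grips with 3 to 60 N. Pads are 20 mm wide; open, the fingers measure 115 mm over their backs; the gripper's body (75 mm by 178 mm) begins 61 mm behind the grasp point.
Start: joints at [-1.248, 0.423, 1.63, -0, 1.089, -0.019], TCP at [0.21, -0.589, 0.223] pointing down, gripper open.
Joint ranges: [-3, 3], [-0.9, 2.11], [0.09, 2.58], [-1.31, 4.45], [0.11, 2.69], [-2.54, 2.54]. Speed limits (rad/s): [2.39, 2.39, 3.01, 3.14, 3.14, 3.14].

### API

Orientations are given as a rotation vector (axis times angle).
In Python, from station import sense, vision, r gives the robot as it stands. The module is installed in compiled form; this text tells all that it offers.
- The arm moves only by the tool drive_tool, never from a script. Its argument "targets" is text: rows parted by semicolons, each of 5 numbers parted by spaces: the opening, from 0 (shut) to 1 (fully open), then the shift along the tool's x, y, z in m, then the turn about the tool's z in degrees. In form: hand x y z roll; .... A call has 1 to 12 rows; each row is the pose to reach, as a shift and turn from the pose commanded when the call began, along the tool's axes at that moment; what a row does not reach only later rows make up. A row lasts 1/12 s, in which the tool goes at most 41.7 mm and 7.16 degrees, less where a joint would pass 70% of its speed; a pose out of reach is approached as far as the arm can. A call with a gripper value outside its range is refused whole. The fingers move at their own pace and stop on an object; the grip force is fixed at half the most. Time passes only in rows, so rows that repeat a pose let the fingers close. It gives the time, the measured TCP pose, the force, the opening and the grip force at its end, in the units of the state.
- sense(): the state, without advancing time (a new reading comes with each control period).
- vision.snapshot(name): name is "scene" or "side" or "wrist"; returns (picture, depth): 384x512x3 uint8, red, green, blue; 384x512 float32, m along the optical axis (not along the pixel's ray), 0 where there is no reading.
- vision.get_calibration(name): a dict with "K" (3x3 intrinsics, pixels), "rvec" (rotation vector, rad) and "tvec" (3), from world to camera coordinates, as OpenCV has them. Camera axes: x right, y down, z forward; pixel columns grow to the right and rows downward; lengths in m; the calibration is good to about 2 mm. The wrist camera is an equidistant fisheye: a pixel r from the principal point sees the ray r / f radians off the axis. A picture is of the moment at which its call begins: read the wrist's pose just before it. get_calibration takes no time and is no camera call; for the wrist camera it gives the pose at the moment of the call.
- r.job_done(): hands the job in; it is judged then, once.
Trained networks look in the newest picture that a camera, given by its name, has taken for a name from the list of things; names that differ only in an ending like _2 or _b are one class to them, and where a whole thing is asked for, a point or a joint stands for the part that bears it (a point fixed in the world has none). Each returns a list of dicts, best first, with "conf" (0 to 1); they miss things now and then, are a little off and sometimes report something else, mostly with a low value. They report only what shows in the picture. A call takes as long as a camera call. They do not tell look-alikes from the thing itself.
- vision.regions_of(camera, query): "pixels" (384x512 bool, what is visible of it) and "xy" ([column, row] in pixels, amid what is visible of it).
- vision.landmark_of(camera, query): "xy" ([column, row] in pixels: a listed point, or the origin of a listed thing).
The state is a dict: "time_s": time; "joint_pos": joint angles; "joint_vel": joint speeds; "joint_torque": joint torques, N m; "ee_pos": TCP position; "ee_rot": TCP orientation; "force": force on the tool from outside, world axes, zero at the start; "torque": the same for the moment, N m; "gripper_width": opening from 0.0 (shut) to 1.0 (fully open); "grip_force": force on a finger pad.
Only numpy, scipy, OpenCV 4.12 (cv2) and the standard library are available. Lean on these libraries where they do the work, as an engineer would, in place of code of your own. Each camera call takes 0.05 s, during which the arm holds its last target. There are 200 camera calls.

### The job

The stone slab lies fossil side down on the lower bed of the turning stand. Take the spatula from its rest, slide it under the slab and, with one quick turn, flip the slab over the step so that it lies flat on the raised bed with the fossil up (it may overhang the step a little); then put the spatula back on its rest. Touch the slab only with the spatula, and leave the other things on the table where they are.

Things in the scene. Friction and masses are not known exactly. Their poses are not given: they have to be found in the camera images.
- slab: Sawn stone slab, 120 x 110 x 10 mm (its x, y, z), about 0.3 kg. Origin at its centre. A coiled fossil is on its -z face; the +z face is plain. At the start it lies fossil down (z axis up) on the runners of the stand's lower bed, its +y side (120 mm long) within 10 mm of the step.
- stand: Fixed wooden turning stand, 150 mm along x, from y = -122 to +201 mm. Floor plate 10 mm. Origin on the table under the middle of the step; x along the step, away from the robot; y from the lower bed to the raised bed. The step, from the runners' tops 14 mm up to the raised bed, is at y = 0. Tipped up about its side at the step, the slab falls over onto the raised bed, its near edge overhanging the step by some 25 mm.
- lower_bed (a point): Middle of the stand's lower bed, level with the tops of its two runners: (0, -57, 28) mm in the stand's frame; axes as the stand's. Runners along x, 140 mm long, 18 mm high on the floor plate, at stand y = -15 to -1 and -113 to -99 mm; between them an 84 mm wide, 18 mm high channel, open at both x ends, passes under the slab.
- raised_bed (a point): Middle of the raised bed's flat cream-coloured top: (0, 95, 42) mm in the stand's frame; axes as the stand's. The top is 42 mm above the table, 150 mm (x) x 190 mm (y), from the step to a 10 mm high rim at the far side.
- spatula: Rigid cranked spatula, 0.22 kg. Origin under the middle of its steel blade, 120 x 50 x 3 mm (x, y, z from 0 to 3). A sloping neck (x = -55 to -100) leads up to a straight wooden handle along x, x = -95 to -215, 20 mm wide (y), 18 mm high, centre line 34 mm above the blade's underside. Centre of mass near x = -100 mm. z up as it lies on its rest.
- spatula_grip (a point): Point on the spatula handle's centre line near its front end, at (-135, 0, 34) mm in the spatula's frame: a good place to grip across the 20 mm width. Axes as the spatula's.
- rest: Fixed grey spatula rest. Origin on the table; x along the lying spatula, towards the blade. Base plate 10 mm thick, x = -240 to 80, y = -35 to 35 mm. A flat block 50 x 60 mm (x, y), centred on the origin, top 30 mm above the table, carries the blade. The spatula's origin belongs 30 mm above this origin, x axes parallel.
- rest_notch (a point): Floor of the notch that carries the handle's rear end, on a post 22 mm thick (x): (-200, 0, 55) mm in the rest's frame; axes as the rest's. Its two cheeks are 32 mm apart and 10 mm high.
- bottle: Bystander, stays where it is: white bottle, 64 mm across, 150 mm high; origin under its centre.
- jar: Bystander, stays where it is: clear jar, 68 mm across, 75 mm high; origin under its centre.
- dish: Bystander, stays where it is: white bowl, 100 mm across, 35 mm high; origin under its centre.
- brush: Bystander, stays where it is: brush, 170 mm long; origin under its centre, lying on the table.
- rock: Bystander, stays where it is: round stone, 82 mm across, 41 mm high; origin under its centre.
- chip: Bystander, stays where it is: stone chip, 70 x 50 x 16 mm; origin under its centre.
- bone: Bystander, stays where it is: bone piece, 90 x 35 x 28 mm; origin under its centre.
There are look-alikes about, which are no part of the job. Of the things that look like the slab, the middle-sized one is meant.

How it is judged:
By the outcome, as a careful person would: the job done as asked, in the order asked, and still so for the second after the job is handed in, with the robot touching nothing.
It also fails if it takes over 58 s, if anything falls off the work surface, if the arm or the gripper's body presses on something with over 40 N, if the wrist force passes 120 N, or if a joint passes its speed limit or range.

## Working session

There is one attempt and no reset: what is moved stays moved. The work goes in short steps, Python scripts to look and compute and a tool call to move; the robot and the scene stay as the last step left them, time stands still between calls to the robot, and variables do not carry over. Pictures are saved under pics/ and viewed, at most 10 in all, crops included, and the job is handed in when it is done.

Besides the shell and the picture viewer there is one more tool, called after "Call:" by a JSON object that holds its "fn" and its "kwargs". drive_tool: Moves the arm, as the interface text tells. Its arguments: {"type":"object","properties":{"targets":{"type":"string"}},"required":["targets"]}

```bash
mkdir -p pics
cat > h.py <<'E'
import numpy as np, cv2
from scipy.spatial.transform import Rotation as R
from station import sense, vision, r
def cal(n):
    c=vision.get_calibration(n); return np.array(c["K"]),R.from_rotvec(np.ravel(c["rvec"])).as_matrix(),np.ravel(c["tvec"])
def snap(n,f=None):
    p,d=vision.snapshot(n)
    if f: cv2.imwrite("pics/"+f,cv2.cvtColor(p,cv2.COLOR_RGB2BGR))
    return p,d
def cloud(n,d):   # world points per pixel (pinhole cameras)
    K,Rm,t=cal(n); v,u=np.mgrid[:384,:512]
    c=np.stack([(u-K[0,2])/K[0,0]*d,(v-K[1,2])/K[1,1]*d,d],-1)
    return (c-t)@Rm
def onplane(n,xy,z):
    K,Rm,t=cal(n); o=-Rm.T@t; k=Rm.T@np.linalg.inv(K)@[xy[0],xy[1],1]
    return o+k*(z-o[2])/k[2]
def rect(P):
    (c,s,a)=cv2.minAreaRect((P[:,:2]*1000).astype(np.float32)); return np.round(c,1),np.round(s,1),round(a,1)
E
cat > a.py <<'E'
from h import *
for n in ("scene","side"):
    p,d=snap(n,n+"0.png"); W=cloud(n,d)
    K,Rm,t=cal(n); print(n,"cam at",np.round(-Rm.T@t,3))
    for q in ("slab","stand","spatula","rest"):
        for o in vision.regions_of(n,q):
            if o["conf"]<.3: continue
            m=o["pixels"]&(d>0); P=W[m]; z=np.percentile(P[:,2],[5,50,95])
            T=P[abs(P[:,2]-z[1])<.006]
            print(q,round(o["conf"],2),np.round(o["xy"]),np.round(z,3),rect(T) if len(T)>5 else "")
    for q in ("slab","stand","lower_bed","raised_bed","spatula","spatula_grip","rest","rest_notch","bottle","jar","dish","brush","rock","chip","bone"):
        for o in vision.landmark_of(n,q):
            if o["conf"]<.3: continue
            h=dict(slab=.033,lower_bed=.028,raised_bed=.042,spatula=.03,spatula_grip=.064,rest_notch=.055).get(q,0)
            print(" lm",q,round(o["conf"],2),np.round(o["xy"]),np.round(onplane(n,o["xy"],h),3))
s=sense(); print(s["ee_pos"],R.from_rotvec(s["ee_rot"]).as_matrix().round(3).tolist(),s["gripper_width"],s["time_s"])
E
python3 a.py
```

```text
scene cam at [1.143 0.686 1.046]
slab 0.97 [145. 244.] [0.003 0.007 0.01 ] (array([788.7, -42.6]), array([91. , 80.7]), 59.4)
slab 0.72 [205. 208.] [0.033 0.038 0.041] (array([598.9,  -6.7]), array([116.8, 122.5]), 86.1)
slab 0.38 [242. 242.] [0.007 0.041 0.047] (array([612. , 148.8]), array([209.1, 153.6]), 86.6)
stand 0.94 [241. 243.] [0.009 0.041 0.047] (array([612.6, 149.3]), array([208.2, 152.4]), 86.8)
spatula 0.9 [146. 142.] [0.03  0.035 0.074] (array([ 600. , -355.9]), array([ 56.7, 127.8]), 74.1)
spatula 0.3 [161. 146.] [0.004 0.01  0.037] (array([ 533.1, -333.8]), array([ 78.3, 316.5]), 74.4)
rest 0.72 [163. 146.] [0.002 0.01  0.038] (array([ 532.9, -335. ]), array([ 80.8, 319.7]), 74.4)
rest 0.55 [147. 143.] [0.029 0.035 0.074] (array([ 600.1, -356.2]), array([ 57.1, 128.2]), 75.2)
 lm slab 0.7 [206. 208.] [ 0.607 -0.005  0.033]
 lm slab 0.67 [226. 100.] [ 0.224 -0.326  0.033]
 lm slab 0.62 [243. 238.] [0.609 0.141 0.033]
 lm slab 0.61 [145. 245.] [ 0.806 -0.023  0.033]
 lm stand 0.62 [220. 226.] [0.607 0.05  0.   ]
 lm lower_bed 0.7 [206. 210.] [ 0.61  -0.001  0.028]
 lm 
[... 1626 characters left out ...]
a_grip 0.47 [158. 203.] [0.757 0.146 0.064]
 lm rest 0.71 [251. 131.] [ 0.602 -0.334  0.   ]
 lm rest_notch 0.75 [302. 133.] [ 0.405 -0.304  0.055]
 lm bottle 0.8 [153. 321.] [0.641 0.457 0.   ]
 lm jar 0.89 [201. 329.] [0.518 0.446 0.   ]
 lm dish 0.78 [281. 290.] [0.351 0.29  0.   ]
 lm dish 0.33 [191. 151.] [ 0.78  -0.166  0.   ]
 lm brush 0.62 [278. 243.] [0.392 0.148 0.   ]
 lm brush 0.48 [284. 127.] [ 0.484 -0.395  0.   ]
 lm rock 0.69 [159. 203.] [0.789 0.096 0.   ]
 lm chip 0.61 [296. 171.] [ 0.396 -0.165  0.   ]
 lm bone 0.67 [194. 154.] [ 0.764 -0.151  0.   ]
[ 0.20952566 -0.58884424  0.22270265] [[0.942, 0.335, -0.0], [0.335, -0.942, -0.0], [-0.0, 0.0, -1.0]] 1.003580805760993 2.0
```

```bash
cat > b.py <<'E'
from h import *
for n in ("scene","side"):
    p,d=vision.snapshot(n); W=cloud(n,d); x,y,z=W[...,0],W[...,1],W[...,2]
    def show(name,m): print(n,name,m.sum(),rect(W[m]),np.round(np.median(z[m]),4))
    near=(x>.35)&(x<.7)&(y<-.25)&(y>-.45)
    show("blade",near&(z>.03)&(z<.04)&(x>.53)); show("handle",near&(z>.070)&(z<.085)); show("restbase",near&(z>.006)&(z<.014))
    S=(x>.5)&(x<.72)&(y>-.1)&(y<.3)
    show("raised",S&(z>.038)&(z<.045)&(y>.06)); show("rim",S&(z>.048)&(z<.056)&(y>.2)); show("slab",S&(y<.06)&(z>.034)&(z<.0405)&(y<.05))
    show("floor",S&(z>.006)&(z<.014)); show("runners",S&(z>.025)&(z<.031))
    # profile along y at x~.6
    for xc in (.55,.6,.65):
        print([(round(a,3),round(float(np.median(z[(abs(x-xc)<.006)&(abs(y-a)<.003)])),4)) for a in np.arange(.03,.075,.004) if ((abs(x-xc)<.006)&(abs(y-a)<.003)).any()])
E
python3 b.py; python3 -c "
import cv2;a=cv2.imread('pics/scene0.png')[60:384,60:420];b=cv2.imread('pics/side0.png')[60:384,90:450]
cv2.imwrite('pics/v0.png',cv2.hconcat([a,b]))"
```

```text
scene blade 409 (array([ 602.1, -352.6]), array([ 62.1, 127.6]), 73.5) 0.0331
scene handle 135 (array([ 455.7, -312.9]), array([ 22.5, 118.3]), 74.0) 0.0728
scene restbase 938 (array([ 535.8, -353. ]), array([327.8, 187.9]), 0.1) 0.0095
scene raised 2922 (array([612.6, 154.6]), array([197.1, 154.2]), 87.0) 0.0418
scene rim 211 (array([619.3, 244.1]), array([ 16.2, 148.8]), 85.8) 0.0514
scene slab 1116 (array([608. ,  -5.5]), array([118.4, 138. ]), 86.0) 0.0377
scene floor 430 (array([600.8, 110.8]), array([186.7, 370.4]), 0.1) 0.0097
scene runners 155 (array([608.2,  95.3]), array([315.5, 154.8]), 86.3) 0.0283
[(np.float64(0.03), 0.0363), (np.float64(0.034), 0.038), (np.float64(0.038), 0.0379), (np.float64(0.042), 0.0368), (np.float64(0.046), 0.0383), (np.float64(0.05), 0.0391), (np.float64(0.054), 0.0405), (np.float64(0.058), 0.0417), (np.float64(0.062), 0.041), (np.float64(0.066), 0.0429), (np.float64(0.07), 0.0426), (np.float64(0.074), 0.0429)]
[(np.float64(0.03), 0.0393), (np.float64(0.034), 0.0391), (np.float64(0.038), 0.0384), (np.float64(0.042), 0.0375), (np.float64(0.046), 0.
[... 1493 characters left out ...]
), 0.0424)]
[(np.float64(0.03), 0.0382), (np.float64(0.034), 0.0382), (np.float64(0.038), 0.0379), (np.float64(0.042), 0.0372), (np.float64(0.046), 0.0385), (np.float64(0.05), 0.041), (np.float64(0.054), 0.0412), (np.float64(0.058), 0.0413), (np.float64(0.062), 0.0426), (np.float64(0.066), 0.042), (np.float64(0.07), 0.0418), (np.float64(0.074), 0.0406)]
[(np.float64(0.03), 0.0381), (np.float64(0.034), 0.0382), (np.float64(0.038), 0.0379), (np.float64(0.042), 0.0373), (np.float64(0.046), 0.0411), (np.float64(0.05), 0.0408), (np.float64(0.054), 0.042), (np.float64(0.058), 0.0413), (np.float64(0.062), 0.0419), (np.float64(0.066), 0.0432), (np.float64(0.07), 0.0422), (np.float64(0.074), 0.0426)]
```

View pics/v0.png

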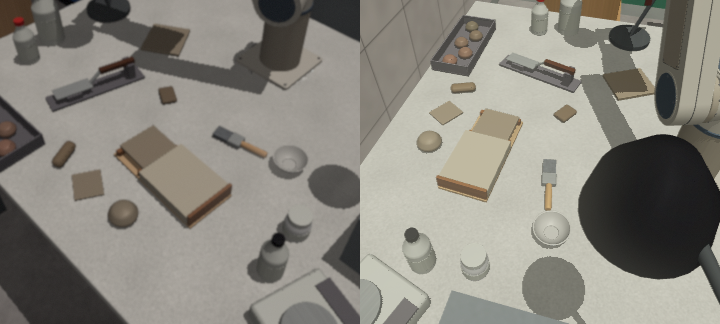

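Call:
{"fn": "drive_tool", "kwargs": {"targets": "0.7 0.036 -0.015 0.01 4; 0.7 0.071 -0.031 0.02 8; 0.7 0.107 -0.046 0.03 12; 0.7 0.143 -0.062 0.04 16; 0.7 0.178 -0.077 0.05 20; 0.7 0.214 -0.093 0.06 24; 0.7 0.25 -0.108 0.07 28; 0.7 0.285 -0.124 0.08 32; 0.7 0.321 -0.139 0.08 34.9; 0.7 0.357 -0.154 0.08 34.9; 0.7 0.357 -0.154 0.08 34.9; 0.7 0.357 -0.154 0.08 34.9"}}

```text
time_s: 3.1
ee_pos: [0.4956, -0.3227, 0.1426]
ee_rot: [3.114, -0.412, 0.0]
force: [-0.2, -0.1, -0.2]
gripper_width: 0.703
grip_force: 0.0
```

Call:
{"fn": "drive_tool", "kwargs": {"targets": "0.7 -0.001 0.001 0.035 0.2; 0.7 -0.001 0.001 0.065 0.2; 0.7 -0.001 0.001 0.09 0.2; 0.7 -0.001 0.001 0.0975 0.2; 0.7 -0.001 0.001 0.0975 0.2; 0.7 -0.001 0.001 0.0975 0.2; 0 -0.001 0.001 0.0975 0.2; 0 -0.001 0.001 0.0975 0.2; 0 -0.001 0.001 0.0975 0.2; 0 -0.001 0.001 0.0975 0.2; 0 -0.001 0.001 0.0975 0.2; 0 -0.001 0.001 0.0975 0.2"}}

```text
time_s: 4.1
ee_pos: [0.4932, -0.3248, 0.0456]
ee_rot: [3.113, -0.424, 0.001]
force: [-0.0, 0.2, 0.5]
gripper_width: 0.285
grip_force: 0.0
```

Call:
{"fn": "drive_tool", "kwargs": {"targets": "0 0 0 0 0; 0 0 0 0 0; 0 0 0 0 0; 0 0 0 0 0; 0 0 0 -0.008 0; 0 0 0 -0.02 0; 0 0 0 -0.035 0; 0 0 0 -0.05 0; 0 0 0 -0.06 0; 0 0 0 -0.06 0; 0 0 0 -0.06 0"}}

```text
time_s: 5.02
ee_pos: [0.4933, -0.3249, 0.1059]
ee_rot: [3.112, -0.424, 0.002]
force: [-0.5, 0.0, -1.8]
gripper_width: 0.223
grip_force: 30.0
```

```bash
cat > c.py <<'E'
from h import *
import sys
s=sense(); T=s["ee_pos"]; Y=R.from_rotvec(s["ee_rot"]).as_matrix()
print(np.round(T,4),np.round(s["force"],1),np.round(s["torque"],2),s["gripper_width"],s["grip_force"],"t",s["time_s"])
print("tool x yaw",np.degrees(np.arctan2(Y[1,0],Y[0,0])))
for n in ("scene","side"):
    p,d=snap(n,sys.argv[1]+n+".png"); W=cloud(n,d)
    V=(W-T)@Y   # tool frame: x fwd, z down
    m=(d>0)&(abs(V[...,1])<.045)&(V[...,0]>.05)&(V[...,0]<.185)&(V[...,2]>-.02)&(V[...,2]<.04)
    P=V[m]; 
    if len(P)<30: continue
    print(n,len(P),rect(P)); A=np.c_[P[:,0]-.115,P[:,1],np.ones(len(P))]; c=np.linalg.lstsq(A,P[:,2],rcond=None)[0]; print("blade top in tool z at x=115mm",np.round(c*1000,1),"(slope x,y in mrad*)")
E
python3 c.py l1
```

```text
[ 0.4933 -0.3249  0.1059] [-0.5  0.  -1.8] [ 0.05  0.08 -0.01] 0.2234486833693152 29.98120218515396 t 5.0167
tool x yaw -15.508739999938781
scene 458 (array([113.3,  -0. ]), array([125.6,  58.8]), 0.5)
blade top in tool z at x=115mm [ 7.9  9.  12.8] (slope x,y in mrad*)
side 278 (array([113.4,  -1.4]), array([ 54.6, 123.3]), 88.5)
blade top in tool z at x=115mm [ 3.9  8.3 13.5] (slope x,y in mrad*)
```

Call:
{"fn": "drive_tool", "kwargs": {"targets": "0 -0.01 -0.013 0 0; 0 -0.03 -0.038 0 -1; 0 -0.055 -0.069 0 -3; 0 -0.08 -0.1 0 -5; 0 -0.105 -0.131 0 -7; 0 -0.13 -0.162 0 -9; 0 -0.155 -0.193 0 -11; 0 -0.18 -0.225 0 -12.1; 0 -0.2 -0.25 0 -12.1; 0 -0.212 -0.264 0 -12.1; 0 -0.2163 -0.27 0 -12.1; 0 -0.2163 -0.27 0 -12.1"}}

```text
time_s: 6.12
ee_pos: [0.3559, -0.0058, 0.1049]
ee_rot: [-3.14, 0.09, 0.002]
force: [0.1, -0.2, -3.3]
gripper_width: 0.223
grip_force: 30.0
```

```bash
cat > e.py <<'E'
from h import *
import sys
# everything in stand frame (mm)
O=np.array([.6065,.0485,0]); yw=np.radians(-3.4); B=np.array([[np.cos(yw),-np.sin(yw),0],[np.sin(yw),np.cos(yw),0],[0,0,1]])
s=sense(); T=(s["ee_pos"]-O)@B*1000; M=R.from_rotvec(s["ee_rot"]).as_matrix()
print("TCP stand",T.round(1),"world",np.round(s["ee_pos"],4),"yaw",round(np.degrees(np.arctan2(M[1,0],M[0,0])),2),"F",np.round(s["force"],1),"Tq",np.round(s["torque"],2),"t",round(s["time_s"],2))
im=[]
for n in ("scene","side"):
    p,d=snap(n); W=(cloud(n,d)-O)@B*1000; W[d==0]=1e5
    np.save(n+".npy",W); c=(60,130) if n=="scene" else (90,120)
    a=p[c[1]:c[1]+200,c[0]:c[0]+260,::-1]; im.append(cv2.resize(a,None,fx=1.5,fy=1.5,interpolation=cv2.INTER_CUBIC))
    x,y,z=W[...,0],W[...,1],W[...,2]
    for xc in (-40,0,40):
        row=[]
        for yc in range(-130,140,10):
            m=(abs(x-xc)<8)&(abs(y-yc)<5)&(z<250); row.append(f"{np.median(z[m]):.0f}" if m.sum()>1 else "-")
        print(n,xc,"y-130..130:"," ".join(row))
if len(sys.argv)>1: cv2.imwrite("pics/"+sys.argv[1],cv2.hconcat(im))
E
python3 e.py v1.png; python3 c.py l2|tail -4
```

```text
TCP stand [-246.9  -69.   104.9] world [ 0.3559 -0.0058  0.1049] yaw -3.27 F [ 0.1 -0.2 -3.3] Tq [-0.   -0.01  0.01] t 6.12
scene -40 y-130..130: - - 35 38 37 38 38 37 38 37 39 37 39 40 41 42 41 41 42 42 41 41 41 42 42 41 42
scene 0 y-130..130: - - 37 38 37 38 39 38 38 38 37 38 38 39 41 42 41 42 42 43 43 42 42 42 42 42 41
scene 40 y-130..130: - 33 37 38 37 38 38 38 38 38 37 37 38 41 42 43 41 43 42 42 41 41 42 43 42 42 42
side -40 y-130..130: - - 37 37 38 37 37 38 38 37 37 37 38 42 42 42 41 42 42 42 42 41 43 42 42 41 42
side 0 y-130..130: - - 36 38 37 39 39 39 38 37 38 37 37 39 43 42 42 42 41 42 42 42 41 42 41 42 41
side 40 y-130..130: - - 38 39 38 38 38 37 38 37 38 38 38 41 43 43 41 42 42 42 43 42 42 42 41 42 42
scene 563 (array([114.1,   0.2]), array([ 56.1, 127.9]), 89.3)
blade top in tool z at x=115mm [ 6.7 13.3 12.9] (slope x,y in mrad*)
side 491 (array([113.5,   1.1]), array([124.7,  53.6]), 0.0)
blade top in tool z at x=115mm [ 4.3  1.6 12.5] (slope x,y in mrad*)
```

View pics/v1.png

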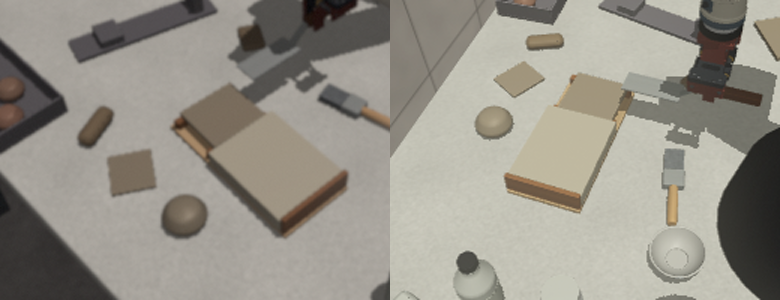

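```bash
python3 -c "
import numpy as np
for n in ('scene','side'):
    W=np.load(n+'.npy').reshape(-1,3)
    for yc in (-100,-70,-40,-20):
        m=(abs(W[:,1]-yc)<6)
        P=W[m&(abs(W[:,0])<110)&(W[:,2]<60)]; P=P[np.argsort(P[:,0])]
        print(n,yc,[(round(a),round(float(np.median(P[abs(P[:,0]-a)<3,2])),0)) for a in list(range(-82,-52,4))+list(range(42,80,4)) if (abs(P[:,0]-a)<3).any()])
"
```

```text
scene -100 [(-82, 3.0), (-70, 29.0), (-62, 37.0), (-58, 37.0), (-54, 39.0), (42, 38.0), (46, 37.0), (50, 35.0), (54, 27.0), (58, 22.0), (62, 22.0), (66, 20.0), (70, 17.0), (74, 6.0), (78, 1.0)]
scene -70 [(-66, 37.0), (-62, 36.0), (-58, 36.0), (-54, 37.0), (42, 38.0), (46, 37.0), (50, 12.0), (54, 32.0), (58, 10.0), (62, 10.0), (66, 9.0), (70, 9.0), (74, 8.0), (78, -0.0)]
scene -40 [(-82, 2.0), (-66, 37.0), (-62, 38.0), (-58, 38.0), (-54, 38.0), (42, 38.0), (46, 39.0), (50, 15.0), (54, 31.0), (58, 11.0), (62, 10.0), (66, 11.0), (70, 10.0), (74, 4.0), (78, 1.0)]
scene -20 [(-62, 37.0), (-58, 36.0), (-54, 40.0), (42, 37.0), (46, 36.0), (50, 36.0), (54, 38.0), (58, 38.0), (62, 9.0), (66, 10.0), (70, 9.0), (74, 8.0), (78, 1.0)]
side -100 [(-82, 0.0), (-78, -1.0), (-74, 7.0), (-70, 15.0), (-66, 22.0), (-62, 14.0), (-58, 12.0), (-54, 38.0), (42, 39.0), (46, 37.0), (50, 38.0), (54, 38.0), (58, 31.0), (62, 29.0), (66, 26.0), (70, 16.0), (74, 10.0), (78, 1.0)]
side -70 [(-82, 0.0), (-78, 1.0), (-74, 3.0), (-70, 11.0), (-66, 11.0), (-62, 22.0), (-58, 11.0), (-54, 38.0), (42, 38.0), (46, 38.0), (50, 38.0), (54, 39.0), (66, 12.0), (70, 12.0), (74, 10.0), (78, -1.0)]
side -40 [(-82, -0.0), (-78, -0.0), (-74, 10.0), (-70, 11.0), (-66, 11.0), (-62, 14.0), (-58, 35.0), (-54, 37.0), (42, 38.0), (46, 38.0), (50, 38.0), (54, 38.0), (66, 13.0), (70, 11.0), (74, 11.0), (78, 2.0)]
side -20 [(-82, -1.0), (-78, -1.0), (-74, 7.0), (-70, 9.0), (-66, 22.0), (-62, 38.0), (-58, 38.0), (-54, 37.0), (42, 38.0), (46, 38.0), (50, 38.0), (54, 37.0), (58, 37.0), (62, 27.0)]
```

Call:
{"fn": "drive_tool", "kwargs": {"targets": "0 0 -0.001 0.012 0; 0 -0.001 -0.001 0.025 0; 0 -0.001 0.001 0.037 0; 0 -0.001 0.001 0.037 0"}}

```text
time_s: 6.65
ee_pos: [0.3553, -0.0086, 0.0668]
ee_rot: [-3.14, 0.097, 0.004]
force: [-1.0, -0.3, -1.5]
gripper_width: 0.227
grip_force: 30.0
```

Call:
{"fn": "drive_tool", "kwargs": {"targets": "0 0 -0.001 0.012 0; 0 0 -0.001 0.024 0; 0 0 -0.001 0.034 0; 0 0 -0.001 0.034 0; 0 0 -0.001 0.034 0; 0 0 -0.001 0.034 0"}}

```text
time_s: 7.15
ee_pos: [0.3564, -0.007, 0.0347]
ee_rot: [3.14, -0.095, 0.001]
force: [0.1, 0.6, -1.6]
gripper_width: 0.227
grip_force: 30.0
```

```bash
python3 e.py v2.png|head -1; python3 c.py l3|tail -4
```

```text
TCP stand [-246.4  -70.3   34.7] world [ 0.3564 -0.007   0.0347] yaw -3.46 F [ 0.1  0.6 -1.6] Tq [-0.02  0.07  0.03] t 7.15
scene 868 (array([117.4,   0. ]), array([134.6,  89.9]), 0.2)
blade top in tool z at x=115mm [ -40.5 -296.1   17.9] (slope x,y in mrad*)
side 939 (array([117.6,  -0.2]), array([134.8,  89.7]), 0.4)
blade top in tool z at x=115mm [ -38.7 -317.6   18.5] (slope x,y in mrad*)
```

View pics/v2.png

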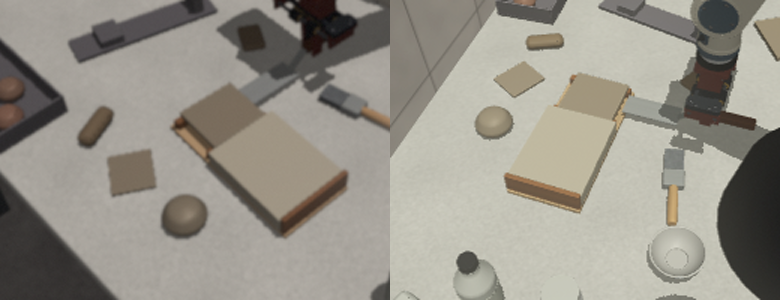

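Call:
{"fn": "drive_tool", "kwargs": {"targets": "0 0 0 0.002 0; 0 0.012 0 0.002 0; 0 0.024 0 0.002 0; 0 0.038 0 0.002 0; 0 0.052 0 0.002 0; 0 0.066 0 0.002 0; 0 0.08 0 0.002 0; 0 0.094 0 0.002 0; 0 0.108 0 0.002 0; 0 0.12 0 0.002 0; 0 0.126 0 0.002 0; 0 0.126 0 0.002 0"}}

```text
time_s: 8.35
ee_pos: [0.4842, -0.0144, 0.0323]
ee_rot: [3.14, -0.094, 0.004]
force: [-0.7, -0.3, -0.8]
gripper_width: 0.221
grip_force: 30.0
```

```bash
python3 e.py
```

```text
TCP stand [-118.4  -70.    32.3] world [ 0.4842 -0.0144  0.0323] yaw -3.42 F [-0.7 -0.3 -0.8] Tq [-0.01 -0.01 -0.05] t 8.35
scene -40 y-130..130: - - 38 38 38 39 39 36 38 37 39 37 38 40 42 42 43 42 43 43 41 41 42 42 42 42 42
scene 0 y-130..130: - - 37 38 38 40 38 38 37 37 38 38 38 39 43 42 42 42 42 42 42 43 43 42 42 42 42
scene 40 y-130..130: 2 - 37 37 37 39 38 38 37 38 38 37 37 40 42 42 41 42 42 42 42 41 42 42 42 42 42
side -40 y-130..130: - - 36 38 38 39 38 38 38 38 38 38 38 40 42 42 43 42 41 41 42 42 42 41 42 42 41
side 0 y-130..130: - - 36 38 37 38 37 37 38 38 38 38 38 39 42 42 43 41 42 42 42 42 42 42 42 42 42
side 40 y-130..130: - - 38 37 38 38 38 38 38 38 38 39 37 42 42 43 42 43 41 42 42 42 42 43 41 41 42
```

Call:
{"fn": "drive_tool", "kwargs": {"targets": "0 0 0 -0.002 0; 0 0 0 -0.005 0; 0 0 0 -0.008 0; 0 0 0 -0.012 0; 0 0 0 -0.016 0; 0 0 0 -0.02 0; 0 0 0 -0.024 0; 0 0 0 -0.027 0; 0 0 0 -0.03 0; 0 0 0 -0.03 0"}}

```text
time_s: 9.28
ee_pos: [0.4819, -0.0142, 0.0628]
ee_rot: [3.14, -0.094, 0.001]
force: [0.4, 0.1, -4.7]
gripper_width: 0.225
grip_force: 30.0
```

```bash
python3 e.py v3.png
```

```text
TCP stand [-120.6  -70.    62.8] world [ 0.4819 -0.0142  0.0628] yaw -3.42 F [ 0.4  0.1 -4.7] Tq [0.05 0.31 0.01] t 9.28
scene -40 y-130..130: - - 60 60 61 60 61 61 61 60 58 59 56 54 41 42 41 42 42 41 42 41 43 42 42 42 42
scene 0 y-130..130: - - 59 59 59 60 59 59 59 59 58 58 57 55 42 42 42 42 42 42 42 41 42 41 42 42 43
scene 40 y-130..130: 0 - 58 57 57 56 57 57 57 56 55 56 55 50 43 42 41 42 42 42 42 42 42 42 42 42 41
side -40 y-130..130: - - 61 61 60 61 60 60 59 59 58 58 57 53 42 42 42 41 42 41 42 43 42 41 42 41 42
side 0 y-130..130: - - 60 61 60 60 59 59 59 58 57 58 56 53 42 41 43 42 42 41 43 41 41 43 42 42 42
side 40 y-130..130: - - 58 59 59 58 57 57 59 57 55 56 55 49 41 42 42 42 42 42 42 41 41 42 42 42 42
```

View pics/v3.png

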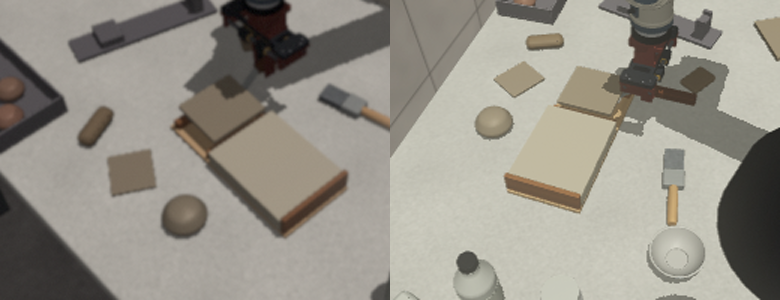

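Call:
{"fn": "drive_tool", "kwargs": {"targets": "0 0 -0.001 -0.003 0; 0 0 -0.003 -0.005 0; 0 0 -0.007 -0.005 0; 0 0 -0.013 -0.005 0; 0 0 -0.02 -0.005 0; 0 0 -0.027 -0.005 0; 0 0 -0.032 -0.004 0; 0 0 -0.035 0 0; 0 0 -0.036 0.005 0; 0 0 -0.036 0.01 0; 0 0 -0.036 0.014 0; 0 0 -0.036 0.014 0"}}

```text
time_s: 10.38
ee_pos: [0.4837, 0.0216, 0.0474]
ee_rot: [-3.14, 0.094, 0.001]
force: [0.6, 0.8, -3.1]
gripper_width: 0.223
grip_force: 30.0
```

```bash
python3 e.py v4.png
```

```text
TCP stand [-121.   -34.1   47.4] world [0.4837 0.0216 0.0474] yaw -3.42 F [ 0.6  0.8 -3.1] Tq [ 0.15 -0.02  0.03] t 10.38
scene -40 y-130..130: 1 - 27 24 - - 41 43 45 46 48 50 50 52 53 55 53 43 42 42 41 41 42 42 41 41 43
scene 0 y-130..130: 2 - 27 23 - - 41 44 45 46 47 49 51 52 53 55 53 42 42 41 42 42 42 42 42 42 42
scene 40 y-130..130: 3 - 28 23 8 11 42 43 45 45 47 49 50 51 53 54 52 42 42 41 42 42 42 42 42 42 42
side -40 y-130..130: - - 28 26 - - 43 44 45 46 48 50 50 52 52 55 53 42 42 42 42 42 42 42 41 41 41
side 0 y-130..130: - - 27 26 - 40 43 43 45 47 48 50 50 52 53 54 52 42 42 43 41 42 41 41 42 42 41
side 40 y-130..130: - - 27 26 - - 42 44 45 47 48 49 50 52 52 54 52 42 42 42 42 42 42 41 42 43 42
```

Call:
{"fn": "drive_tool", "kwargs": {"targets": "0 0 0.003 0 0; 0 0 0.007 0 0; 0 0 0.011 0 0; 0 0 0.015 0 0; 0 0 0.02 0 0; 0 0 0.024 0 0; 0 0 0.027 0 0; 0 0 0.028 0 0; 0 0 0.028 0 0"}}

```text
time_s: 11.23
ee_pos: [0.482, -0.0066, 0.0482]
ee_rot: [3.14, -0.095, -0.0]
force: [-0.5, 0.5, -3.0]
gripper_width: 0.224
grip_force: 30.0
```

```bash
python3 e.py v5.png
```

```text
TCP stand [-121.1  -62.3   48.2] world [ 0.482  -0.0066  0.0482] yaw -3.45 F [-0.5  0.5 -3. ] Tq [ 0.05  0.11 -0.03] t 11.23
scene -40 y-130..130: 1 - 29 43 43 43 45 46 48 48 49 50 50 52 50 43 41 42 42 43 41 40 41 42 43 42 42
scene 0 y-130..130: -1 - 27 29 43 45 45 46 46 48 49 49 52 53 53 45 42 42 42 42 41 42 42 42 42 42 41
scene 40 y-130..130: 1 - 27 29 33 44 46 46 46 36 47 50 50 52 51 48 42 42 41 42 42 42 41 42 42 42 43
side -40 y-130..130: - - - - 44 44 45 46 46 48 49 49 50 51 49 43 41 43 42 42 41 42 42 42 42 43 42
side 0 y-130..130: - - 29 - 43 44 46 47 47 48 49 50 51 52 53 47 41 41 41 42 42 41 42 42 43 42 42
side 40 y-130..130: - - 28 28 - 44 46 46 47 49 49 51 50 51 53 50 42 43 42 42 42 42 42 43 41 42 42
```

Call:
{"fn": "drive_tool", "kwargs": {"targets": "0 0 0 -0.004 0; 0 0 0 -0.009 0; 0 0 0 -0.014 0; 0 0 -0.001 -0.017 0; 0 0 -0.004 -0.017 0.5; 0 0 -0.009 -0.017 1.5; 0 0 -0.016 -0.017 2.5; 0 0 -0.023 -0.017 3.5; 0 0 -0.029 -0.017 4; 0 0 -0.032 -0.017 4; 0 0 -0.033 -0.017 4; 0 0 -0.033 -0.017 4"}}

```text
time_s: 12.33
ee_pos: [0.484, 0.027, 0.0652]
ee_rot: [3.135, -0.202, -0.0]
force: [-0.1, -0.7, -4.3]
gripper_width: 0.229
grip_force: 30.0
```

```bash
python3 e.py v6.png
```

```text
TCP stand [-121.   -28.7   65.2] world [0.484  0.027  0.0652] yaw -7.36 F [-0.1 -0.7 -4.3] Tq [0.04 0.28 0.03] t 12.33
scene -40 y-130..130: 2 - 29 27 - - 65 65 66 64 63 62 61 59 58 57 56 50 42 42 41 42 42 41 43 42 41
scene 0 y-130..130: 1 - 26 26 - - - 63 62 61 60 60 59 57 57 55 55 53 42 41 42 42 41 42 42 42 42
scene 40 y-130..130: 2 - 28 24 10 9 10 13 59 58 57 59 57 56 56 55 53 53 44 43 43 42 42 42 41 41 42
side -40 y-130..130: - - - - - - - 66 65 65 63 61 60 59 58 58 57 49 42 42 42 42 42 42 42 42 42
side 0 y-130..130: - - 28 29 - - - 63 62 61 60 60 60 58 57 56 56 51 42 42 41 42 42 42 42 42 43
side 40 y-130..130: - - 27 27 - - - 63 61 61 59 59 58 56 57 56 54 52 44 42 42 42 42 41 42 42 42
```

View pics/v6.png

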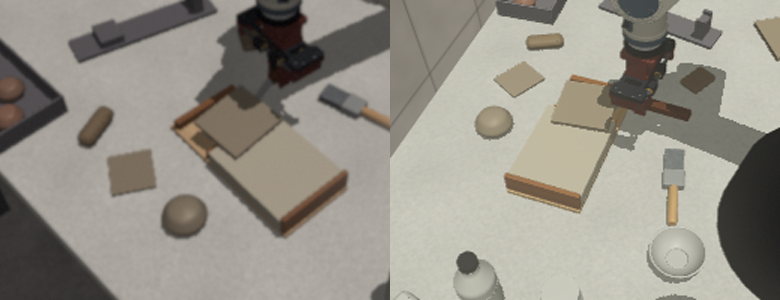

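Call:
{"fn": "drive_tool", "kwargs": {"targets": "0 0 0 0.005 0; 0 0 0 0.011 0; 0 0 0 0.017 0; 0 0 0.002 0.018 0; 0 0 0.008 0.018 0; 0 0 0.014 0.018 0; 0 0 0.02 0.018 -1; 0 0 0.026 0.018 -2; 0 0 0.032 0.018 -3; 0 0 0.037 0.018 -4; 0 0 0.04 0.018 -4; 0 0 0.04 0.018 -4"}}

```text
time_s: 13.43
ee_pos: [0.4789, -0.0138, 0.0474]
ee_rot: [3.14, -0.096, 0.001]
force: [-1.2, 0.8, -2.9]
gripper_width: 0.222
grip_force: 30.0
```

```bash
python3 e.py v7.png
```

```text
TCP stand [-123.7  -69.8   47.4] world [ 0.4789 -0.0138  0.0474] yaw -3.51 F [-1.2  0.8 -2.9] Tq [-0.06  0.13 -0.01] t 13.43
scene -40 y-130..130: - - 28 29 33 34 43 44 46 46 48 49 51 52 53 54 56 46 43 41 42 42 42 42 42 42 42
scene 0 y-130..130: 2 - 28 30 33 31 42 45 46 47 48 49 50 52 53 54 56 52 43 42 43 42 42 42 42 42 42
scene 40 y-130..130: 0 - 28 28 31 31 20 43 45 45 47 50 51 53 53 55 55 56 42 41 43 43 42 42 42 41 42
side -40 y-130..130: - - 27 28 33 34 43 45 46 47 47 49 50 52 53 54 56 48 42 41 42 41 41 42 42 42 43
side 0 y-130..130: - - 27 28 33 33 43 44 46 46 48 50 51 51 53 54 55 51 41 43 42 42 42 41 41 42 41
side 40 y-130..130: - - 28 28 32 31 - 44 45 47 49 49 51 52 53 54 55 55 43 43 42 41 42 42 43 43 42
```

Call:
{"fn": "drive_tool", "kwargs": {"targets": "0 0 0 -0.004 0; 0 0 0 -0.009 0; 0 0 0 -0.014 0; 0 0 0 -0.018 0; 0 0 0 -0.019 0; 0 0 0.002 -0.019 0.3; 0 0 0.006 -0.019 1; 0 0 0.011 -0.019 2; 0 0 0.017 -0.019 3; 0 0 0.022 -0.019 4; 0 0 0.025 -0.019 4.5; 0 0 0.025 -0.019 4.5"}}

```text
time_s: 14.53
ee_pos: [0.4772, -0.0387, 0.066]
ee_rot: [3.134, -0.22, -0.001]
force: [-0.3, -0.4, -3.5]
gripper_width: 0.226
grip_force: 30.0
```

```bash
python3 e.py v8.png
```

```text
TCP stand [-123.9  -94.7   66. ] world [ 0.4772 -0.0387  0.066 ] yaw -8.02 F [-0.3 -0.4 -3.5] Tq [-0.12  0.24 -0.04] t 14.53
scene -40 y-130..130: 51 52 51 51 63 62 62 61 60 59 58 57 57 57 55 46 41 42 43 44 41 42 42 42 42 42 42
scene 0 y-130..130: 51 50 50 50 52 60 60 59 58 58 56 58 56 55 55 55 44 41 42 42 42 42 42 42 41 43 42
scene 40 y-130..130: 49 49 49 48 49 50 57 58 56 54 54 56 55 54 53 52 50 42 41 41 42 42 42 42 42 42 42
side -40 y-130..130: 51 51 51 20 61 61 61 61 59 58 58 58 58 57 55 44 41 41 42 42 42 41 42 43 42 42 42
side 0 y-130..130: 50 51 51 50 - 60 59 59 59 58 57 56 55 55 55 54 44 42 41 42 42 42 42 41 42 43 41
side 40 y-130..130: 48 50 50 51 50 58 59 57 57 57 55 56 54 54 53 52 51 43 42 41 42 43 41 40 42 42 42
```

Call:
{"fn": "drive_tool", "kwargs": {"targets": "0 0 0 0.005 0; 0 0 0 0.011 0; 0 0 0 0.016 0; 0 0 0 0.017 0; 0 0 0 0.017 0"}}

```text
time_s: 15.05
ee_pos: [0.4771, -0.0377, 0.0485]
ee_rot: [-3.134, 0.216, 0.001]
force: [-0.5, -0.4, -2.2]
gripper_width: 0.226
grip_force: 30.0
```

```bash
cat > f.py <<'E'
from h import *
import e
for n in ("scene","side"):
    vision.snapshot(n); W=np.load(n+".npy")
    for o in vision.regions_of(n,"slab"):
        P=W[o["pixels"]]; P=P[(abs(P[:,0])<120)&(P[:,2]<200)]
        if len(P)<200: continue
        c=np.median(P,0)
        if abs(c[0])>60 or c[1]<-110 or c[1]>140: continue
        A=np.c_[P[:,:2]-c[:2],np.ones(len(P))]
        k=np.linalg.lstsq(A,P[:,2],rcond=None)[0]; r_=P[:,2]-A@k; Q=P[abs(r_)<3]
        print("SLAB",n,round(o["conf"],2),len(P),"rect",rect(Q/1000),"slope x,y",k[:2].round(3),"z",k[2].round(1))
E
python3 f.py v9.png
```

```text
TCP stand [-124.   -93.7   48.5] world [ 0.4771 -0.0377  0.0485] yaw -7.9 F [-0.5 -0.4 -2.2] Tq [0.12 0.07 0.03] t 15.05
scene -40 y-130..130: 31 34 34 33 44 46 45 46 47 50 49 51 51 52 53 46 42 42 42 42 41 43 42 43 42 42 41
scene 0 y-130..130: 32 33 33 33 36 45 46 47 47 48 50 50 51 52 53 53 45 42 43 42 41 41 42 42 42 41 42
scene 40 y-130..130: 32 32 31 32 32 - 46 46 48 48 48 49 51 52 52 53 51 44 41 42 43 42 42 43 41 42 42
side -40 y-130..130: - 34 34 37 44 45 46 46 48 49 50 50 51 52 52 46 42 42 42 42 42 41 42 42 42 42 42
side 0 y-130..130: 33 34 33 34 - 46 47 47 49 48 50 50 51 52 54 54 44 41 41 43 42 42 42 42 43 42 41
side 40 y-130..130: 32 33 32 32 33 - 47 47 48 49 50 50 50 52 53 53 54 42 42 42 42 41 42 42 42 42 42
SLAB scene 0.92 1349 rect (array([ -1.9, -28.4]), array([122.6, 113.1]), 12.5) slope x,y [0.005 0.075] z 49.1
SLAB scene 0.59 4416 rect (array([ 0.1, 46.4]), array([315.6, 152.3]), 89.7) slope x,y [-0.071  0.036] z 36.2
SLAB side 0.96 977 rect (array([ -2.4, -28.3]), array([119.5, 112.1]), 12.3) slope x,y [-0.006  0.078] z 49.5
```

View pics/v9.png

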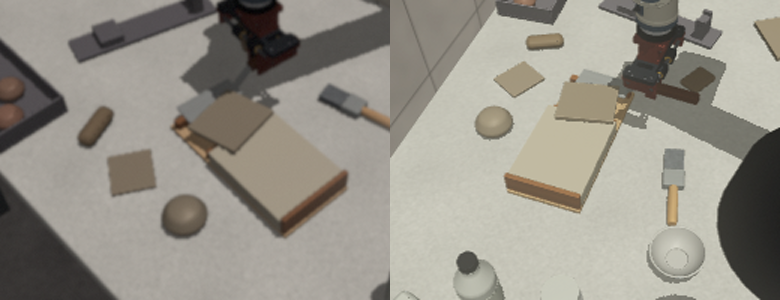

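Call:
{"fn": "drive_tool", "kwargs": {"targets": "0 0.001 -0.002 0 -2; 0 0.002 -0.006 0 -5; 0 0.004 -0.01 0 -8; 0 0.006 -0.014 0 -11; 0 0.007 -0.018 0 -14; 0 0.008 -0.021 0 -16; 0 0.008 -0.022 0 -17; 0 0.008 -0.022 -0.002 -17; 0 0.008 -0.022 -0.007 -17; 0 0.008 -0.022 -0.012 -17; 0 0.008 -0.022 -0.018 -17; 0 0.008 -0.022 -0.02 -17"}}

```text
time_s: 16.35
ee_pos: [0.4884, -0.0174, 0.0702]
ee_rot: [3.132, 0.248, 0.001]
force: [0.1, 0.8, -5.3]
gripper_width: 0.225
grip_force: 30.0
```

```bash
python3 f.py v10.png
```

```text
TCP stand [-113.9  -72.8   70.2] world [ 0.4884 -0.0174  0.0702] yaw 9.06 F [ 0.1  0.8 -5.3] Tq [-0.07  0.28  0.  ] t 16.35
scene -40 y-130..130: 4 - - - 63 64 63 63 62 62 61 62 62 62 60 44 41 41 41 42 42 43 41 42 42 42 42
scene 0 y-130..130: 1 - 27 - - 60 60 60 61 60 59 58 60 59 59 59 45 43 42 42 42 41 42 41 41 42 42
scene 40 y-130..130: - - 26 28 - 55 56 56 57 56 55 57 56 57 56 56 50 44 41 41 42 41 42 42 42 41 43
side -40 y-130..130: - - - - 63 63 64 63 61 63 62 62 61 62 60 46 43 42 42 42 42 42 41 42 42 41 43
side 0 y-130..130: - - - - - 61 60 60 61 59 60 61 59 58 58 59 49 43 42 42 42 41 42 42 42 41 42
side 40 y-130..130: - - 28 - - 56 58 58 57 57 58 57 57 57 56 57 55 44 42 42 42 42 43 42 42 41 42
SLAB scene 0.58 1446 rect (array([ -2.4, -27.7]), array([120.2, 112. ]), 12.1) slope x,y [-0.07  -0.021] z 58.9
SLAB side 0.64 986 rect (array([ -3.2, -26.7]), array([116.2, 109.4]), 13.5) slope x,y [-0.059 -0.031] z 59.5
SLAB side 0.6 3380 rect (array([ -0.9, 103.1]), array([202.7, 151.4]), 89.8) slope x,y [0.061 0.014] z 37.4
```

Call:
{"fn": "drive_tool", "kwargs": {"targets": "0 0.001 -0.003 0 1; 0 0.002 -0.007 0 3; 0 0.002 -0.012 0 5; 0 0.003 -0.017 0 7; 0 0.003 -0.022 0 9; 0 0.004 -0.026 0 11; 0 0.004 -0.029 0 12; 0 0.004 -0.03 0 12.5; 0 0.004 -0.03 0.005 12.5; 0 0.004 -0.03 0.011 12.5; 0 0.004 -0.03 0.018 12.5; 0 0.004 -0.03 0.022 12.5"}}

```text
time_s: 17.65
ee_pos: [0.4876, 0.0129, 0.0463]
ee_rot: [-3.14, 0.094, -0.0]
force: [-0.1, -0.1, -3.6]
gripper_width: 0.229
grip_force: 30.0
```

Call:
{"fn": "drive_tool", "kwargs": {"targets": "0 0 0 0 0; 0 0 0.002 0 0; 0 0 0.005 0 0; 0 0 0.009 0 0; 0 0 0.013 0 0; 0 0 0.016 0 0; 0 0 0.016 0 0"}}

```text
time_s: 18.23
ee_pos: [0.4866, -0.0036, 0.0473]
ee_rot: [3.14, -0.095, 0.0]
force: [-0.3, 0.5, -3.2]
gripper_width: 0.229
grip_force: 30.0
```

```bash
python3 f.py v11.png
```

```text
TCP stand [-116.6  -59.1   47.3] world [ 0.4866 -0.0036  0.0473] yaw -3.46 F [-0.3  0.5 -3.2] Tq [ 0.05  0.13 -0.06] t 18.23
scene -40 y-130..130: 1 - 28 30 40 41 43 43 46 48 48 49 51 52 52 43 42 42 41 42 42 42 42 42 42 42 42
scene 0 y-130..130: 2 - 27 28 38 41 42 43 45 47 47 49 51 52 53 43 42 41 42 41 42 42 43 43 41 42 42
scene 40 y-130..130: 1 - 29 28 38 41 42 43 45 46 47 49 50 51 52 51 42 41 42 41 42 42 42 42 42 42 41
side -40 y-130..130: - - 30 - 40 41 44 45 46 46 48 49 50 52 53 41 42 42 42 42 42 41 42 42 42 43 43
side 0 y-130..130: - - 26 31 40 41 41 44 45 46 48 49 50 52 53 47 42 43 43 42 42 42 42 42 42 42 42
side 40 y-130..130: - - 28 29 39 41 42 43 45 46 49 49 51 52 54 51 42 42 42 41 42 42 42 42 43 42 42
SLAB scene 0.93 1231 rect (array([ -1. , -35.2]), array([121.1, 112.2]), 5.7) slope x,y [-0.009  0.137] z 47.0
SLAB side 0.64 888 rect (array([ -3. , -34.4]), array([121.3, 111.5]), 3.8) slope x,y [-0.01   0.117] z 47.9
```

Call:
{"fn": "drive_tool", "kwargs": {"targets": "0 0 0 -0.005 0; 0 0 0 -0.011 0; 0 0 0 -0.017 0; 0 0 -0.002 -0.02 0; 0 0 -0.006 -0.02 0.5; 0 0 -0.012 -0.02 1.5; 0 0 -0.018 -0.02 2.5; 0 0 -0.024 -0.02 3.5; 0 0 -0.029 -0.02 4.5; 0 0 -0.032 -0.02 5; 0 0 -0.033 -0.02 5; 0 0 -0.033 -0.02 5"}}

```text
time_s: 19.53
ee_pos: [0.4886, 0.0304, 0.0672]
ee_rot: [-3.133, 0.229, -0.0]
force: [0.0, -0.1, -4.5]
gripper_width: 0.228
grip_force: 30.0
```

```bash
python3 f.py v12.png
```

```text
TCP stand [-116.6  -25.1   67.2] world [0.4886 0.0304 0.0672] yaw -8.37 F [ 0.  -0.1 -4.5] Tq [ 0.1   0.33 -0.03] t 19.53
scene -40 y-130..130: -0 - 28 25 - - - 60 61 60 60 60 59 59 59 59 59 57 42 41 43 41 42 41 42 42 43
scene 0 y-130..130: 0 - 26 24 - - 57 59 58 57 58 59 57 56 57 56 56 53 41 41 43 43 42 42 42 42 42
scene 40 y-130..130: - - 26 20 9 10 11 54 54 54 54 54 54 54 53 53 53 51 41 41 42 43 42 41 42 42 42
side -40 y-130..130: - - - - - - - - - 60 59 60 59 59 58 58 59 53 42 42 41 42 41 42 42 41 42
side 0 y-130..130: - - 28 29 - - - 58 58 58 57 57 56 56 57 56 55 51 42 42 42 42 41 42 43 42 42
side 40 y-130..130: - - 27 27 - - 54 54 55 56 55 55 54 54 53 53 53 49 41 42 41 41 42 41 41 41 42
SLAB scene 0.79 1492 rect (array([  0.7, -10.6]), array([121.3, 112.8]), 0.8) slope x,y [-0.053 -0.013] z 56.0
SLAB scene 0.66 4271 rect (array([ 1.6, 44.5]), array([149.8, 320. ]), 0.4) slope x,y [-0.073  0.055] z 36.1
SLAB side 0.81 1052 rect (array([  0.4, -10.8]), array([119.7, 112.3]), 1.3) slope x,y [-0.147  0.028] z 56.7
```

Call:
{"fn": "drive_tool", "kwargs": {"targets": "0 0 0 0.006 0; 0 0 0 0.013 0; 0 0 0 0.019 0; 0 0 0 0.02 0; 0 0 0.004 0.02 0; 0 0 0.009 0.02 0; 0 0 0.014 0.02 -1; 0 0 0.019 0.02 -3; 0 0 0.022 0.02 -5; 0 0 0.022 0.02 -5"}}

```text
time_s: 20.67
ee_pos: [0.4852, 0.0075, 0.0473]
ee_rot: [3.14, -0.093, -0.0]
force: [1.2, 0.3, -2.5]
gripper_width: 0.226
grip_force: 30.0
```

```bash
python3 f.py v13.png
```

```text
TCP stand [-118.6  -48.2   47.3] world [0.4852 0.0075 0.0473] yaw -3.38 F [ 1.2  0.3 -2.5] Tq [ 0.12  0.01 -0.04] t 20.67
scene -40 y-130..130: 3 - 26 23 - - 43 44 45 48 49 50 49 51 52 55 54 42 42 42 43 42 42 41 42 42 43
scene 0 y-130..130: 1 - 27 24 13 - 43 44 45 47 48 49 51 51 52 54 57 49 42 41 42 42 42 42 42 42 41
scene 40 y-130..130: 0 - 28 22 11 - 42 44 46 47 48 48 49 52 53 53 55 52 42 42 42 41 42 42 41 41 43
side -40 y-130..130: - - - 27 - - 42 45 46 47 48 49 50 51 53 54 55 44 42 43 41 42 42 42 42 41 42
side 0 y-130..130: - - 26 24 - - 42 45 47 47 48 49 51 51 53 56 55 48 42 43 42 42 42 42 41 41 41
side 40 y-130..130: - - 30 23 21 - 43 44 46 47 47 49 51 52 52 55 55 50 41 41 41 43 42 42 42 42 42
SLAB scene 0.72 1344 rect (array([  1.8, -15.3]), array([122.3, 112.5]), 3.6) slope x,y [-0.009  0.138] z 49.4
SLAB side 0.6 1008 rect (array([  1.8, -14.4]), array([119.9, 112.5]), 4.9) slope x,y [-0.059  0.157] z 49.4
```

Call:
{"fn": "drive_tool", "kwargs": {"targets": "0 0 0 -0.005 0; 0 0 0 -0.011 0; 0 0 0 -0.016 0; 0 0 0 -0.018 0; 0 0 0.001 -0.018 0.3; 0 0 0.003 -0.018 1; 0 0 0.007 -0.018 2; 0 0 0.011 -0.018 3; 0 0 0.015 -0.018 4; 0 0 0.018 -0.018 4; 0 0 0.019 -0.018 4; 0 0 0.019 -0.018 4"}}

```text
time_s: 21.97
ee_pos: [0.4841, -0.0111, 0.0651]
ee_rot: [3.135, -0.204, -0.0]
force: [0.3, 0.3, -4.6]
gripper_width: 0.229
grip_force: 30.0
```

```bash
python3 f.py v14.png
```

```text
TCP stand [-118.6  -66.8   65.1] world [ 0.4841 -0.0111  0.0651] yaw -7.45 F [ 0.3  0.3 -4.6] Tq [ 0.02  0.29 -0.04] t 21.97
scene -40 y-130..130: - - - 62 63 62 61 60 60 59 59 57 57 57 52 42 42 42 41 42 42 42 41 42 42 41 43
scene 0 y-130..130: - - - 59 60 59 59 58 58 57 57 56 55 54 51 42 41 42 41 41 42 42 42 41 41 42 42
scene 40 y-130..130: - - - 59 59 57 57 56 57 56 55 54 54 54 49 41 42 41 42 41 42 42 41 42 42 41 41
side -40 y-130..130: - - - - 62 61 60 61 59 58 57 59 58 57 51 43 42 42 42 41 42 41 41 42 42 41 43
side 0 y-130..130: - - - - 59 60 59 57 59 58 56 57 55 55 52 42 42 42 42 42 42 43 41 42 42 43 41
side 40 y-130..130: - - - 58 59 59 58 56 56 55 56 54 54 54 48 41 41 42 40 42 42 42 42 42 42 42 41
SLAB scene 0.59 1431 rect (array([  3.7, -41.9]), array([112.2, 120.5]), 89.1) slope x,y [-0.031 -0.035] z 56.5
SLAB scene 0.37 4457 rect (array([ 0.1, 46.6]), array([315.2, 151.1]), 89.3) slope x,y [-0.077  0.034] z 36.7
SLAB side 0.6 991 rect (array([  3.9, -40.6]), array([119.8, 112.6]), 0.5) slope x,y [-0.059 -0.044] z 56.8
```

Call:
{"fn": "drive_tool", "kwargs": {"targets": "0 0 0.001 0 0; 0 0 0.003 0 0; 0 0 0.006 0 0; 0 0 0.01 0 0; 0 0 0.014 0 0; 0 0 0.018 0 0; 0 0 0.02 0 0; 0 0 0.021 0 0; 0 0 0.021 0 0; 0 0 0.021 0 0"}}

```text
time_s: 23.1
ee_pos: [0.4815, -0.0316, 0.0652]
ee_rot: [-3.135, 0.204, 0.0]
force: [0.2, -0.4, -3.8]
gripper_width: 0.223
grip_force: 30.0
```

```bash
python3 f.py v15.png
```

```text
TCP stand [-120.1  -87.4   65.2] world [ 0.4815 -0.0316  0.0652] yaw -7.44 F [ 0.2 -0.4 -3.8] Tq [0.02 0.31 0.01] t 23.1
scene -40 y-130..130: - - 69 68 64 61 59 56 55 52 49 49 42 41 42 43 43 41 43 41 42 42 42 42 43 42 43
scene 0 y-130..130: - - 67 65 62 59 57 54 52 50 47 45 40 41 42 42 42 42 42 41 42 41 42 42 41 41 42
scene 40 y-130..130: 0 - 63 63 59 57 55 52 50 47 45 42 39 41 42 41 41 41 41 42 42 42 42 43 42 43 43
side -40 y-130..130: - - 69 67 64 63 59 56 54 51 49 47 44 42 42 42 42 42 42 42 43 42 43 41 42 41 42
side 0 y-130..130: - - 68 66 63 60 58 55 51 50 47 44 40 40 43 42 42 42 42 42 41 41 42 43 41 43 41
side 40 y-130..130: - - 65 63 60 59 54 51 51 48 45 42 38 42 42 42 41 42 42 42 42 41 42 42 42 43 42
SLAB scene 0.78 1512 rect (array([  2.3, -58.9]), array([121.9, 107.7]), 0.4) slope x,y [-0.051 -0.24 ] z 53.3
SLAB side 0.81 1083 rect (array([  0.8, -59.4]), array([107.4, 119. ]), 89.3) slope x,y [-0.052 -0.26 ] z 53.4
SLAB side 0.41 3564 rect (array([ 0.1, 53.6]), array([151.5, 303.2]), 0.3) slope x,y [0.058 0.015] z 37.4
```

View pics/v15.png

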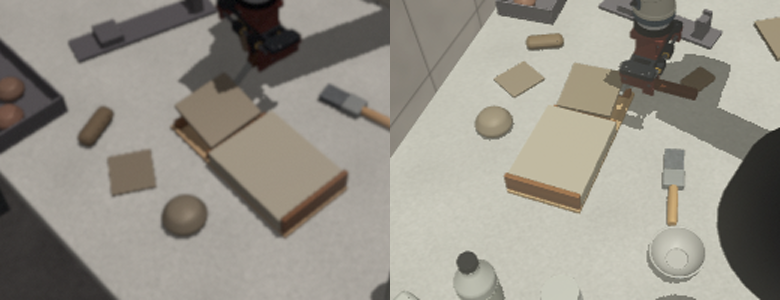

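Call:
{"fn": "drive_tool", "kwargs": {"targets": "0 0 0 -0.003 0; 0 0 0 -0.008 -0.5; 0 0 -0.001 -0.013 -1.5; 0 0 -0.003 -0.018 -2.5; 0 0 -0.005 -0.023 -3.5; 0 -0.001 -0.008 -0.028 -4; 0 -0.001 -0.013 -0.033 -4; 0 -0.001 -0.017 -0.037 -4; 0 -0.001 -0.02 -0.039 -4; 0 -0.001 -0.02 -0.039 -4"}}

```text
time_s: 24.23
ee_pos: [0.4837, -0.0109, 0.1049]
ee_rot: [-3.14, 0.093, -0.002]
force: [-1.9, -1.0, -1.8]
gripper_width: 0.221
grip_force: 30.0
```

```bash
python3 f.py v16.png
```

```text
TCP stand [-119.1  -66.6  104.9] world [ 0.4837 -0.0109  0.1049] yaw -3.38 F [-1.9 -1.  -1.8] Tq [-0.1   0.09  0.01] t 24.23
scene -40 y-130..130: - - - - 90 - - 126 123 108 88 71 54 42 42 43 42 41 42 42 41 42 42 42 41 42 42
scene 0 y-130..130: - - - - 89 - - 126 122 108 89 69 53 43 43 41 42 42 42 43 42 41 42 42 42 42 42
scene 40 y-130..130: 0 - 26 21 11 11 10 11 119 103 88 72 53 41 43 42 43 43 42 41 43 42 43 42 41 42 42
side -40 y-130..130: - - 27 16 11 10 9 123 121 104 86 70 51 41 43 41 42 41 41 41 43 42 41 42 41 42 42
side 0 y-130..130: - - - - - - - 125 121 105 88 69 52 42 41 43 41 41 42 42 41 42 42 43 42 43 42
side 40 y-130..130: - - - - - - - 128 121 105 87 68 52 41 41 42 42 42 42 42 42 42 43 42 41 42 42
SLAB scene 0.72 1496 rect (array([  0. , -28.8]), array([ 59. , 120.5]), 88.5) slope x,y [-0.03 -1.45] z 85.1
SLAB side 0.94 1236 rect (array([ -1.5, -28.8]), array([119.5,  60.2]), 0.7) slope x,y [-0.058 -1.398] z 84.6
```

View pics/v16.png

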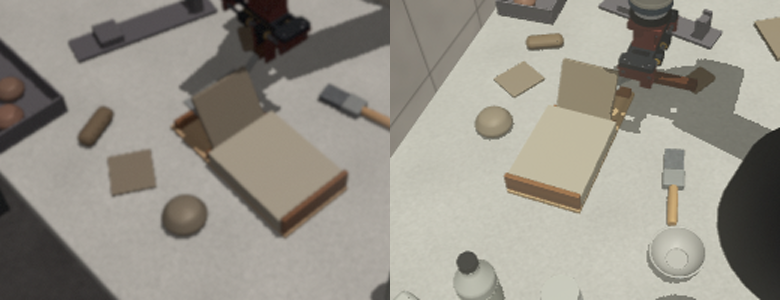

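Call:
{"fn": "drive_tool", "kwargs": {"targets": "0 0 -0.005 -0.003 0; 0 0 -0.013 -0.006 0; 0 0 -0.023 -0.008 0; 0 0 -0.035 -0.009 0; 0 0 -0.047 -0.009 0; 0 0 -0.058 -0.009 0; 0 0 -0.058 -0.009 0; 0 0 -0.055 -0.012 0; 0 0 -0.05 -0.02 0; 0 0 -0.05 -0.02 0; 0 0 -0.05 -0.02 0"}}

```text
time_s: 25.45
ee_pos: [0.4865, 0.0376, 0.1248]
ee_rot: [-3.14, 0.096, -0.002]
force: [-0.2, 0.2, -2.3]
gripper_width: 0.224
grip_force: 30.0
```

```bash
python3 f.py v17.png
```

```text
TCP stand [-119.1  -18.   124.8] world [0.4865 0.0376 0.1248] yaw -3.49 F [-0.2  0.2 -2.3] Tq [ 0.02 -0.02 -0.02] t 25.45
scene -40 y-130..130: -0 - 27 - - - - 8 12 108 110 108 105 79 52 51 53 53 52 51 52 52 44 41 42 43 42
scene 0 y-130..130: 2 - 27 29 - - - 10 11 108 107 106 56 107 54 52 52 52 52 52 52 51 44 42 41 42 43
scene 40 y-130..130: -0 - 26 20 10 10 9 10 10 106 105 104 105 56 52 51 52 52 52 53 53 53 44 43 42 43 42
side -40 y-130..130: - - - 13 10 10 10 11 - 109 109 107 106 107 52 53 52 52 52 53 52 52 44 40 42 41 41
side 0 y-130..130: - - - - - 8 11 10 - 108 108 106 107 54 53 52 52 52 52 52 52 51 44 42 42 42 42
side 40 y-130..130: - - - - - 10 10 12 - 106 106 105 104 54 54 52 52 52 52 52 52 53 43 41 41 41 42
SLAB scene 0.81 1443 rect (array([-1. , 33.3]), array([111.3, 121. ]), 89.5) slope x,y [0.003 0.023] z 51.6
SLAB side 0.97 1125 rect (array([-1.7, 34.5]), array([112.4, 120. ]), 89.4) slope x,y [ 0.002 -0.012] z 51.7
```

View pics/v17.png

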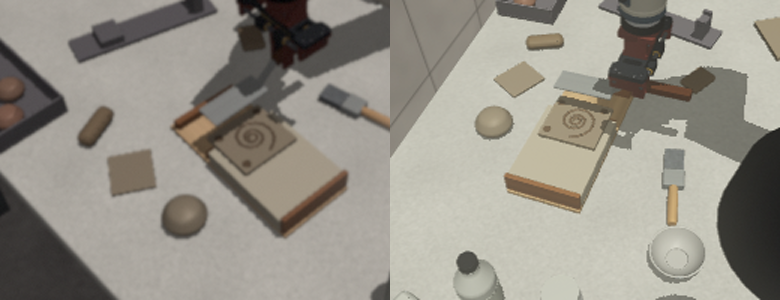

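Call:
{"fn": "drive_tool", "kwargs": {"targets": "0 0.001 0.012 0 0; 0 0.003 0.036 0 1; 0 0.006 0.07 0 3; 0 0.008 0.106 0 5; 0 0.011 0.142 0 7; 0 0.014 0.178 0 9; 0 0.017 0.214 0 11; 0 0.02 0.25 0 12; 0 0.023 0.286 0 12; 0 0.026 0.322 0 12; 0 0.028 0.348 0 12; 0 0.029 0.361 0 12"}}

```text
time_s: 26.75
ee_pos: [0.4931, -0.3278, 0.1241]
ee_rot: [3.112, -0.425, 0.001]
force: [0.7, -0.7, -1.8]
gripper_width: 0.225
grip_force: 30.0
```

Call:
{"fn": "drive_tool", "kwargs": {"targets": "0 0 0 0 0; 0 0 0 0 0; 0 0 0 0 0"}}

```text
time_s: 27.0
ee_pos: [0.4929, -0.3226, 0.1238]
ee_rot: [-3.112, 0.421, 0.002]
force: [0.1, -0.1, -2.2]
gripper_width: 0.223
grip_force: 30.0
```

```bash
python3 c.py l9
```

```text
[ 0.4929 -0.3226  0.1238] [ 0.1 -0.1 -2.2] [ 0.05  0.05 -0.01] 0.2228100628161684 29.999619126319885 t 27.0
tool x yaw -15.39474044872472
scene 469 (array([113.1,   0.9]), array([ 59.8, 124.8]), 88.0)
blade top in tool z at x=115mm [42.4  9.7 17.4] (slope x,y in mrad*)
side 272 (array([113.5,  -0.7]), array([ 55.2, 122.7]), 90.0)
blade top in tool z at x=115mm [37.4  1.5 16.9] (slope x,y in mrad*)
```

Call:
{"fn": "drive_tool", "kwargs": {"targets": "0 0.001 0.002 0.012 0; 0 0.001 0.002 0.026 0; 0 0.001 0.002 0.04 0; 0 0.001 0.002 0.052 0; 0 0.001 0.002 0.06 0; 0 0.001 0.002 0.066 0; 0 0.001 0.002 0.066 0; 0 0.001 0.002 0.066 0"}}

```text
time_s: 27.77
ee_pos: [0.494, -0.3258, 0.058]
ee_rot: [-3.113, 0.421, 0.001]
force: [0.5, -0.1, -1.6]
gripper_width: 0.226
grip_force: 30.0
```

```bash
python3 c.py l10; python3 -c "
import cv2;a=cv2.imread('pics/l10scene.png')[90:220,80:280];b=cv2.imread('pics/l10side.png')[60:190,200:400]
cv2.imwrite('pics/v18.png',cv2.resize(cv2.hconcat([a,b]),None,fx=2,fy=2))"
```

```text
[ 0.494  -0.3258  0.058 ] [ 0.5 -0.1 -1.6] [0.03 0.09 0.  ] 0.22598026271259739 29.99957174062729 t 27.7667
tool x yaw -15.405938084891513
scene 550 (array([112.7,  -2.4]), array([ 62.5, 124.3]), 86.3)
blade top in tool z at x=115mm [  50.8 -189.7   18.6] (slope x,y in mrad*)
side 333 (array([114.8,  -1.7]), array([118.9,  60.6]), 1.3)
blade top in tool z at x=115mm [  31.  -199.7   18.3] (slope x,y in mrad*)
```

View pics/v18.png

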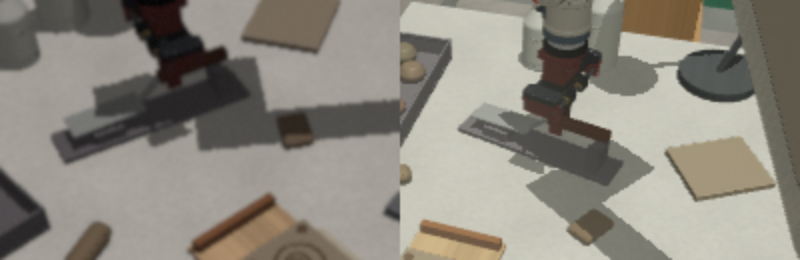

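Call:
{"fn": "drive_tool", "kwargs": {"targets": "0 -0.001 -0.001 0.003 0; 0 -0.001 -0.001 0.006 0; 0 -0.001 -0.001 0.009 0; 0 -0.001 -0.001 0.011 0; 0 -0.001 -0.001 0.012 0; 0 -0.001 -0.001 0.012 0; 0 -0.001 -0.001 0.012 0"}}

```text
time_s: 28.45
ee_pos: [0.4932, -0.3247, 0.0462]
ee_rot: [3.113, -0.421, -0.0]
force: [-1.0, 0.0, -0.4]
gripper_width: 0.224
grip_force: 30.0
```

Blade rests on its block with the wrist nearly unloaded; release and rise.

Call:
{"fn": "drive_tool", "kwargs": {"targets": "0.4 0 0 0 0; 0.6 0 0 0 0; 0.7 0 0 0 0; 0.7 0 0 0 0; 0.7 0 0 0 0; 0.7 0 0 0 0; 0.7 0 0 -0.01 0; 0.7 0 0 -0.03 0; 0.7 0 0 -0.06 0; 0.7 0 0 -0.09 0; 0.7 0 0 -0.12 0; 0.7 0 0 -0.12 0"}}

```text
time_s: 29.45
ee_pos: [0.4963, -0.3268, 0.1729]
ee_rot: [3.109, -0.421, 0.014]
force: [0.9, -0.5, 0.7]
gripper_width: 0.7
grip_force: 0.0
```

```bash
python3 b.py | grep -E "blade|handle"; python3 f.py | grep -E "SLAB|TCP"
```

```text
scene blade 403 (array([ 600.9, -351.2]), array([ 58.8, 130.4]), 74.2) 0.0332
scene handle 140 (array([ 456.6, -311. ]), array([ 33. , 118.7]), 69.3) 0.0729
side blade 275 (array([ 602.5, -352.8]), array([ 60.2, 127.2]), 71.8) 0.0331
side handle 118 (array([ 455.6, -312.5]), array([ 24.3, 116.6]), 73.5) 0.0731
TCP stand [ -90.2 -379.7  168.1] world [ 0.494  -0.3252  0.1681] yaw -15.42 F [ 0.3  0.7 -0.7] Tq [ 0.06  0.02 -0.06] t 29.55
SLAB scene 0.93 1471 rect (array([-1.2, 34. ]), array([110.3, 122. ]), 89.3) slope x,y [-0.003 -0.006] z 51.6
SLAB side 0.56 1135 rect (array([-1.7, 33.8]), array([111.1, 120.1]), 89.9) slope x,y [ 0.001 -0.011] z 51.8
```

Spatula is back at its original pose and height; the slab lies flat on the raised bed, fossil up.

```bash
python3 -c "
from station import r; print(r.job_done())"
```

```text
the job is handed in; nothing more can be done
None
```

The job is handed in after about 30 s of the allowed 58 s: the slab lies flat on the raised bed with the fossil up, overhanging the step by about 22 mm, and the spatula is back on its rest. Because the arm can only turn about the vertical, I tipped the slab over with a lift and push of the blade, not a turn of the spatula.

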